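Slide the white titration tile out over the edge for pickup

TASK

Slide the white tile across the wooden riser toward its front edge (the long edge facing the robot), until about a third of the tile sticks out over that edge, roughly square to it, so that somebody can pick it up from there. Do not lift it, let it lie flat and let go; leave the blue tile and the white crucible where they are.

Things in the scene. Friction and masses are not known exactly. Their poses are not given: they have to be found in the camera images.
- tile_white: White glazed square titration tile, 110 x 110 x 8 mm, 0.14 to 0.28 kg, lying flat and loose on the riser, too wide to grip across. Origin: centre of its underside; x and y parallel to its sides, z up. At the start its x axis is within 0.13 rad of the riser's x axis.
- tile_blue: Blue glazed square tile of the same size (110 x 110 x 8 mm), lying loose on the riser beside the white one, left or right, at least 25 mm away; to be left alone. Origin: centre of its underside, z up.
- riser_edge (a point): Middle of the front edge (long edge nearest the robot) of the low wooden riser, on its flat top, 60 mm above the worktop. x: level, square to the edge, back across the top, away from the robot; y: along the edge, to the robot's left; z up. The riser is fixed and rimless, top 220 mm deep (x 0 to 220), 340 mm wide. At first 40 mm or more of the top is free behind each tile.
- crucible: Small white porcelain crucible, 44 mm across, 36 mm high, standing on the worktop to the right of the riser as the robot sees it; to be left alone. Origin: centre of its underside, z up.
Mind the look-alikes: they are no part of the job. Of the things like the tile_white, leave any that is pink or red; of the rest the smaller one is meant.

How it is judged:
By the outcome, as a careful person would: the job done as asked, in the order asked, and still so for the second after the job is handed in, with the robot touching nothing.
It also fails if it takes over 32 s, if anything falls off the work surface, if the arm or the gripper's body presses on something with over 40 N, if the wrist force passes 120 N, or if a joint passes its speed limit or range.

ROBOT

A 7-joint arm with a two-finger parallel gripper is mounted at the origin on the work surface; the furniture and walls round the work are solid. World frame = base frame: x ahead of the robot, y to its left, z up, the work surface at z = 0. Lengths are in m, angles in rad, forces in N, time in s.
With the tool pointing down it reaches from about 0.4 to 0.925 m from the base axis. Payload 4.1 kg.
Tool frame: the origin (TCP) lies at the very end of the fingers, on their centre line; the grasp point (between the pads) lies 19 mm behind it; z points along the fingers, y is the line along which they close (so a half turn about z gives the same grasp; the last joint's range is limited). The gripper opens to 85 mm and grips with 20 to 120 N. Pads are 22 mm wide; open, the fingers measure 114 mm over their backs; the gripper's body (76 mm by 85 mm) begins 54 mm behind the grasp point. The pads swing forward as they close: fully open they stand 13 mm farther back than shut.
Start: joints at [-1.373, 0.398, 0.045, 1.537, -0.019, 1.207, -0.051], TCP at [0.19, 0.622, 0.196] pointing down, gripper open.
Joint ranges: [-2.82, 2.82], [-0.49, 2.23], [-1.37, 1.46], [0, 2.46], [-1.36, 4.5], [0.23, 2], [-2.94, 2.94]. Speed limits (rad/s): [2.57, 2.57, 3.14, 3.14, 3.14, 3.14, 3.14].

INTERFACE

Orientations are given as a unit quaternion [w, x, y, z].
In Python, from rig import ctrl gives the robot as it stands.
- The arm moves only by the shell command python3 -m handwheel 'ROWS'. ROWS is JSON, a list of rows, each a list of 3 entries, a list of its own where there are three numbers: the shift along the tool's x, y, z in m, then the turn, a rotation vector about the tool's x, y, z in rad, then the finger opening in m, from 0 to 0.0854. A call has exactly 5 rows; each row is the pose to reach, as a shift and turn from the pose commanded when the call began, along the tool's axes at that moment; what a row does not reach only later rows make up. A row lasts 1/8 s, in which the tool goes at most 62.5 mm and 10.7 degrees, less where a joint would pass 70% of its speed; a pose out of reach is approached as far as the arm can. A call with a gripper value outside its range is refused whole. The fingers move at their own pace and stop on an object; the grip force is fixed at half the most. Time passes only in rows, so rows that repeat a pose let the fingers close, or fill a call up. It gives the time, the measured TCP pose, the force, the opening and the grip force at its end, in the units of the state.
- ctrl.get_obs(): the state, without advancing time (a new reading comes with each control period).
- ctrl.get_image(name): name is "scene" or "top" or "wrist"; returns a dict with "pixels" (480x640x3 uint8, red, green, blue), "z_map" (480x640 float32, m along the optical axis (not along the pixel's ray), 0 where there is no reading), "K" (3x3 intrinsics, pixels), "cam_to_world" (4x4, takes a point from camera to world coordinates); the wrist camera has in their place "T_tool_cam" (4x4, takes a point from camera to tool coordinates, whose origin is the TCP and whose axes are the flange's). Camera axes: x right, y up, looking along -z (the intrinsics and any distortion apply to the point x, -y, -z); pixel columns grow to the right and rows downward; lengths in m; the calibration is good to about 2 mm. A picture is of the moment at which its call begins: read the wrist's pose just before it.
- ctrl.hand_in(): hands the job in; it is judged then, once.
The state is a dict: "time": time; "qpos": joint angles; "qvel": joint speeds; "effort": joint torques, N m; "position": TCP position; "eef_rot": TCP orientation; "contact_force": force on the tool from outside, world axes, zero at the start; "moment": the same for the moment, N m; "gripper_width": finger opening in m; "grasp_force": force on a finger pad.
Only numpy, scipy, OpenCV 4.12 (cv2) and the standard library are available. Lean on these libraries where they do the work, as an engineer would, in place of code of your own. Each camera call takes 0.05 s, during which the arm holds its last target. There are 200 camera calls.

## Working session

There is one attempt and no reset: what is moved stays moved. The work goes in short steps, Python scripts to look and compute and a shell command to move; the robot and the scene stay as the last step left them, time stands still between calls to the robot, and variables do not carry over. Pictures are saved under pics/ and viewed, at most 13 in all, crops included, and the job is handed in when it is done.

```bash
mkdir -p pics; ls; cat > h.py <<'E'
import numpy as np,cv2
from rig import ctrl
def shot(n,save):
    o=ctrl.get_obs(); im=ctrl.get_image(n)
    cv2.imwrite('pics/'+save+'.png',im['pixels'][:,:,::-1]); np.savez('pics/'+save+'.npz',pos=o['position'],rot=o['eef_rot'],**im); return im
def pts(im,uv,z=None,T=None):
    uv=np.atleast_2d(uv).astype(float);K=im['K'];T=im['cam_to_world'] if T is None else T
    d=np.c_[(uv[:,0]-K[0,2])/K[0,0],-(uv[:,1]-K[1,2])/K[1,1],-np.ones(len(uv))]
    dw=d@T[:3,:3].T;c=T[:3,3]
    if z is None:
        s=np.array([im['z_map'][int(v),int(u)] for u,v in uv])
    else: s=(z-c[2])/dw[:,2]
    return c+dw*s[:,None]
E
python3 - <<'E'
from h import *
for n in('scene','top'):
    im=shot(n,n+'0');print({k:v for k,v in im.items() if k not in('pixels','z_map')})
print(ctrl.get_obs())
E
```

```text
pics
{'K': array([[449.5401468 ,   0.        , 313.50506855],
       [  0.        , 449.5401468 , 238.17623438],
       [  0.        ,   0.        ,   1.        ]]), 'cam_to_world': array([[-0.61779448, -0.6459708 ,  0.4483879 ,  0.85682192],
       [ 0.78617635, -0.49578784,  0.36894602,  0.32201587],
       [-0.01602309,  0.58044477,  0.81414196,  0.83733858],
       [ 0.        ,  0.        ,  0.        ,  1.        ]])}
{'K': array([[465.64366392,   0.        , 318.73254006],
       [  0.        , 465.64366392, 238.03742055],
       [  0.        ,   0.        ,   1.        ]]), 'cam_to_world': array([[ 0.04359976,  0.97654243, -0.21086473,  0.24037692],
       [-0.99903026,  0.04132139, -0.01520117, -0.03774949],
       [-0.00613137,  0.21132302,  0.97739705,  1.02356419],
       [ 0.        ,  0.        ,  0.        ,  1.        ]])}
{'time': 0.1, 'qpos': array([-1.37301484,  0.39914824,  0.04505883,  1.53774737, -0.01868595,
        1.20688928, -0.05068238]), 'qvel': array([ 0.00068373, -0.00300458,  0.00134145, -0.00433532, -0.0002578 ,
        0.00210308, -0.00099472]), 'effort': array([ 3.82220809e-03, -4.76261115e+01,  1.36988763e+00, -2.54949617e+01,
        1.19586926e-02,  4.91072176e-03, -1.68978175e-06]), 'position': array([0.1899038 , 0.62098613, 0.19475129]), 'eef_rot': array([-5.84156818e-05,  1.47790306e-01,  9.89018322e-01, -8.83540533e-04]), 'contact_force': array([-1.07109361, -0.21581678, -0.45159424]), 'moment': array([ 0.02276397, -0.03354905,  0.00890621]), 'grasp_force': 0.0, 'gripper_width': 0.0854800914936738}
```

View pics/scene0.png

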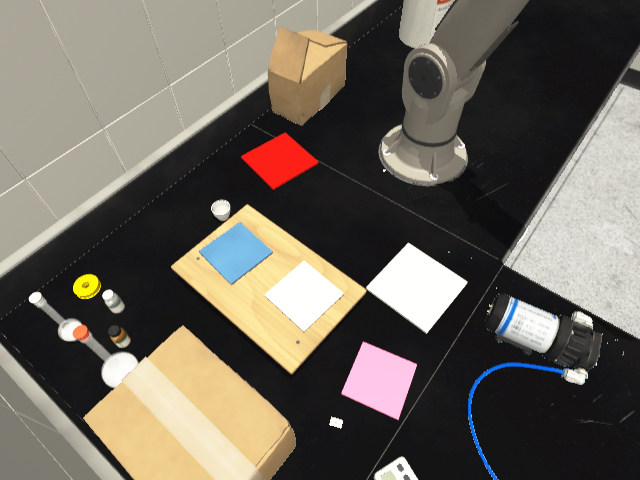

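View pics/top0.png

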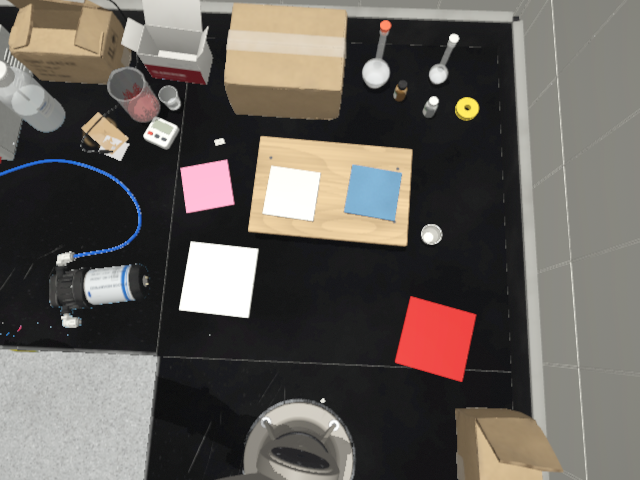

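Candidates: the small white tile on the riser (top 292,193; scene 305,296), the large white square on the worktop (top 219,280; scene 417,287), the pink one (top 207,186; scene 380,380) and the red one (top 436,338; scene 280,160). I choose the small white tile on the riser. The blue tile is at top 373,193 and the crucible at top 431,235.

```bash
cat > m.py <<'E'
from h import *
def quad(mask,near):
    cs,_=cv2.findContours(mask.astype(np.uint8),cv2.RETR_EXTERNAL,cv2.CHAIN_APPROX_NONE)
    c=[c for c in cs if cv2.pointPolygonTest(c,near,False)>=0][0]
    h=cv2.convexHull(c);q=cv2.approxPolyDP(h,0.08*cv2.arcLength(h,True),True)[:,0]
    # refine by line fits to the sides
    P=c[:,0].astype(float);L=[]
    for a,b in zip(q,np.roll(q,-1,0)):
        d=(b-a)/np.linalg.norm(b-a);n=np.array([-d[1],d[0]]);t=(P-a)@d;e=abs((P-a)@n)
        s=P[(e<4)&(t>6)&(t<np.linalg.norm(b-a)-6)].astype(np.float32)
        v=cv2.fitLine(s,cv2.DIST_HUBER,0,.01,.01).ravel();L.append(np.cross([v[2],v[3],1],[v[2]+v[0],v[3]+v[1],1]))
    o=[np.cross(L[i-1],L[i]) for i in range(len(q))]
    return np.array([x[:2]/x[2] for x in o])
def masks(px):
    hsv=cv2.cvtColor(px,cv2.COLOR_RGB2HSV).astype(int);H,S,V=hsv.transpose(2,0,1)
    white=(S<40)&(V>190);blue=(H>95)&(H<125)&(S>80)&(V>90);wood=(H>8)&(H<28)&(S>45)&(V>130)
    return white,blue,wood
def tri(imA,a,imB,b):
    r=[]
    for im,p in((imA,a),(imB,b)):
        c=im['cam_to_world'][:3,3];d=pts(im,p,0.)[0]-c;r.append((c,d/np.linalg.norm(d)))
    (c1,d1),(c2,d2)=r
    s=np.linalg.lstsq(np.c_[d1,-d2],c2-c1,rcond=None)[0];p,q=c1+d1*s[0],c2+d2*s[1]
    return (p+q)/2,np.linalg.norm(p-q)
E
cat > m1.py <<'E'
from m import *
S=dict(np.load('pics/scene0.npz'));T=dict(np.load('pics/top0.npz'))
for name,k,near in(('white',0,((305,296),(292,193))),('blue',1,((235,252),(373,193))),('riser',2,((260,285),(332,193)))):
    Q=[]
    for im,nr in zip((S,T),near):
        m=masks(im['pixels']); mm=m[k] if k<2 else (m[0]|m[1]|m[2])
        if k==2: mm=cv2.morphologyEx(mm.astype(np.uint8),cv2.MORPH_OPEN,np.ones((7,7)))
        Q.append(quad(mm,nr))
    if name=='riser': print([q.round(0).tolist() for q in Q])
    z={'white':.068,'blue':.068,'riser':.06}[name]
    A=pts(S,Q[0],z);B=pts(T,Q[1],z)
    print(name)
    for b,q in zip(B,Q[1]):
        i=np.argmin(np.linalg.norm(A-b,axis=1));p,e=tri(S,Q[0][i],T,q);print(' top',b.round(4),'scene',A[i].round(4),'tri',p.round(4),'gap',round(e,4))
    print(' centre',B.mean(0).round(4),A.mean(0).round(4))
p=pts(T,[431,236],.02);print('crucible',p)
cv2.imwrite('pics/crop.png',cv2.resize(T['pixels'][120:260,170:450,::-1],None,fx=2.8,fy=2.8,interpolation=cv2.INTER_CUBIC))
E
python3 m1.py
```

```text
white
 top [0.6035 0.0881 0.068 ] scene [0.6084 0.0878 0.068 ] tri [0.6061 0.0875 0.0631] gap 0.0028
 top [ 0.5919 -0.0196  0.068 ] scene [ 0.5966 -0.0205  0.068 ] tri [ 0.5944 -0.0208  0.0639] gap 0.0033
 top [ 0.4838 -0.0085  0.068 ] scene [ 0.4883 -0.0089  0.068 ] tri [ 0.4856 -0.0095  0.0638] gap 0.0027
 top [0.4955 0.0995 0.068 ] scene [0.5004 0.0995 0.068 ] tri [0.4975 0.0991 0.063 ] gap 0.0024
 centre [0.5437 0.0399 0.068 ] [0.5484 0.0395 0.068 ]
blue
 top [ 0.6108 -0.0902  0.068 ] scene [ 0.619  -0.0886  0.068 ] tri [ 0.6154 -0.092   0.0588] gap 0.0032
 top [ 0.5967 -0.1934  0.068 ] scene [ 0.6025 -0.1943  0.068 ] tri [ 0.6    -0.1959  0.0628] gap 0.0039
 top [ 0.4927 -0.1789  0.068 ] scene [ 0.4973 -0.1798  0.068 ] tri [ 0.4947 -0.1809  0.0639] gap 0.0032
 top [ 0.5071 -0.0755  0.068 ] scene [ 0.5127 -0.0739  0.068 ] tri [ 0.5094 -0.0764  0.0615] gap 0.0017
 centre [ 0.5518 -0.1345  0.068 ] [ 0.5579 -0.1341  0.068 ]
[[[245.0, 203.0], [367.0, 290.0], [291.0, 374.0], [176.0, 272.0]], [[260.0, 136.0], [411.0, 149.0], [406.0, 245.0], [248.0, 231.0]]]
riser
 top [0.6755 0.1173 0.06  ] scene [0.6817 0.1183 0.06  ] tri [0.6795 0.1174 0.0527] gap 0.0024
 top [ 0.6576 -0.2183  0.06  ] scene [ 0.6643 -0.1996  0.06  ] tri [ 0.662  -0.2175  0.0413] gap 0.0105
 top [ 0.4402 -0.2077  0.06  ] scene [ 0.4454 -0.213   0.06  ] tri [ 0.4428 -0.211   0.0578] gap 0.0072
 top [0.4578 0.1286 0.06  ] scene [0.4634 0.13   0.06  ] tri [0.4597 0.1291 0.0535] gap 0.0016
 centre [ 0.5578 -0.045   0.06  ] [ 0.5637 -0.0411  0.06  ]
crucible [[ 0.47193648 -0.26914107  0.02      ]]
```

View pics/crop.png

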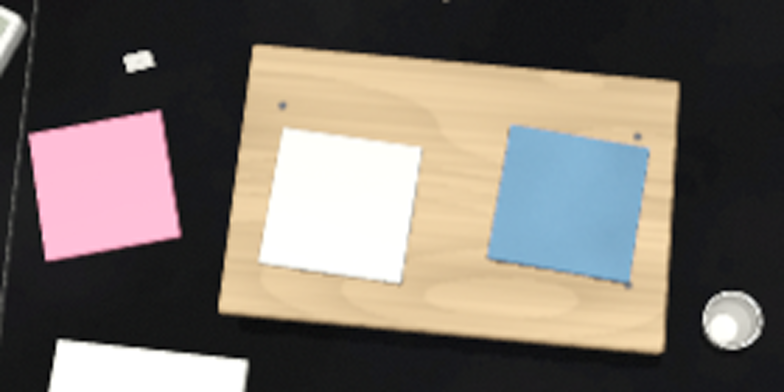

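The crop shows the small square white tile on the riser (crop 340,205), left of the blue one. It is neither pink nor the large worktop square, so the choice stands. Next I move above the spot behind it.

```bash
python3 -m handwheel '[[[-0.048,-0.035,-0.01],[0,0,-0.06],0.05],[[-0.097,-0.07,-0.02],[0,0,-0.12],0.05],[[-0.145,-0.106,-0.025],[0,0,-0.18],0.05],[[-0.194,-0.141,-0.025],[0,0,-0.24],0.05],[[-0.242,-0.176,-0.025],[0,0,-0.246],0.05]]'
cat > go.py <<'E'
import sys
from m import *
from scipy.spatial.transform import Rotation as R
o=ctrl.get_obs();q=o['eef_rot'];r=R.from_quat([q[1],q[2],q[3],q[0]])
t=np.array([float(a) for a in sys.argv[1:4]]);yaw=float(sys.argv[4])  # tool y axis along riser y, world yaw of riser x
M=np.c_[[-np.cos(yaw),-np.sin(yaw),0],[-np.sin(yaw),np.cos(yaw),0],[0,0,-1]]
print('t',o['time'],'pos',o['position'].round(4),'F',o['contact_force'].round(1),'shift',r.inv().apply(t-o['position']).round(4),'turn',(r.inv()*R.from_matrix(M)).as_rotvec().round(4))
E
python3 go.py 0.632 0.034 0.18 -0.052
```

```text
time: 0.72
position: [0.371, 0.3806, 0.2206]
eef_rot: [0.0, 0.025, 1.0, 0.0]
contact_force: [0.3, 0.8, 0.1]
gripper_width: 0.0502
grasp_force: 0.0
t 0.725 pos [0.371  0.3806 0.2206] F [0.3 0.8 0.1] shift [-0.2781 -0.333   0.0406] turn [0.0001 0.     0.0017]
```

```bash
python3 -m handwheel '[[[-0.038,-0.045,0],[0,0,0],0.05],[[-0.075,-0.09,0],[0,0,0],0.05],[[-0.113,-0.135,0],[0,0,0],0.05],[[-0.15,-0.18,0],[0,0,0],0.05],[[-0.188,-0.225,0],[0,0,0],0.05]]' && python3 -m handwheel '[[[-0.034,-0.04,0.01],[0,0,0],0.05],[[-0.068,-0.08,0.02],[0,0,0],0.05],[[-0.085,-0.1,0.04],[0,0,0],0.05],[[-0.09,-0.108,0.04],[0,0,0],0.05],[[-0.09,-0.108,0.04],[0,0,0],0.05]]'
python3 go.py 0.632 0.034 0.09 -0.052
python3 -c "
from h import *
for n in('wrist','scene'): shot(n,n+'1')
"
```

```text
time: 1.35
position: [0.547, 0.1468, 0.2205]
eef_rot: [-0.0, 0.025, 1.0, 0.0]
contact_force: [0.4, 1.1, -0.1]
gripper_width: 0.0499
grasp_force: 0.0
time: 1.98
position: [0.6307, 0.0362, 0.1809]
eef_rot: [-0.0, 0.025, 1.0, 0.0]
contact_force: [0.2, 0.0, 0.4]
gripper_width: 0.0497
grasp_force: 0.0
t 1.975 pos [0.6307 0.0362 0.1809] F [0.2 0.  0.4] shift [-0.0015 -0.0021  0.0909] turn [ 0.0004 -0.0003  0.0011]
```

View pics/wrist1.png

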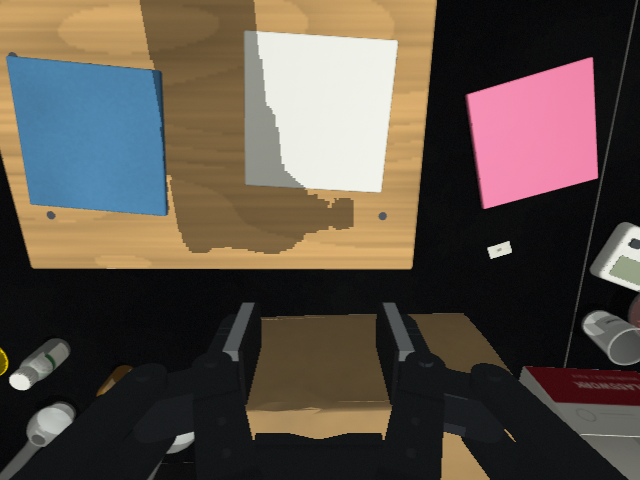

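The wrist view shows the tile's back side from (245,185) to (381,191), the riser's back edge at row 268, and the fingertips at (248,305) and (390,305). Both brackets clear the box.

```bash
cat > w.py <<'E'
import sys
from m import *
from scipy.spatial.transform import Rotation as R
def wristT(d):
    q=d['rot'];T=np.eye(4);T[:3,:3]=R.from_quat([q[1],q[2],q[3],q[0]]).as_matrix();T[:3,3]=d['pos'];return T@d['T_tool_cam']
if __name__=='__main__':
    W=dict(np.load('pics/%s.npz'%sys.argv[1]));T=wristT(W)
    uv=[list(map(float,a.split(','))) for a in sys.argv[2:]]
    print('z_map pts',pts(W,np.array(uv),None,T).round(4).tolist())
    print('at .068',pts(W,uv,.068,T).round(4).tolist());print('at .06',pts(W,uv,.06,T).round(4).tolist())
E
python3 w.py wrist1 245,184 381,190 245,31 397,41 34,266 411,266 390,304 248,304 330,230
```

```text
z_map pts [[0.5953, -0.023, 0.0583], [0.6041, 0.0874, 0.0685], [0.4862, -0.0089, 0.066], [0.4984, 0.0983, 0.0686], [0.658, -0.2177, 0.0594], [0.6756, 0.1161, 0.058], [0.6216, 0.0657, 0.2248], [0.6182, 0.0075, 0.2256], [0.6383, 0.0455, 0.0587]]
at .068 [[0.5938, -0.0209, 0.068], [0.6042, 0.0875, 0.068], [0.4866, -0.0085, 0.068], [0.4983, 0.0984, 0.068], [0.6548, -0.2103, 0.068], [0.6714, 0.1136, 0.068], [0.7071, 0.096, 0.068], [0.7007, -0.0306, 0.068], [0.6355, 0.0453, 0.068]]
at .06 [[0.5951, -0.0226, 0.06], [0.6057, 0.0888, 0.06], [0.4849, -0.0099, 0.06], [0.497, 0.1, 0.06], [0.6578, -0.2172, 0.06], [0.6748, 0.1156, 0.06], [0.7115, 0.0975, 0.06], [0.7048, -0.0325, 0.06], [0.6379, 0.0454, 0.06]]
```

```bash
python3 -m handwheel '[[[-0.001,-0.001,0.035],[0,0,0],0.05],[[-0.001,-0.002,0.07],[0,0,0],0.05],[[-0.001,-0.002,0.095],[0,0,0],0.05],[[-0.001,-0.002,0.105],[0,0,0],0.05],[[-0.001,-0.002,0.105],[0,0,0],0.05]]' && python3 -m handwheel '[[[0,0,0.003],[0,0,0],0.05],[[0,0,0.006],[0,0,0],0.05],[[0,0,0.009],[0,0,0],0.05],[[0,0,0.012],[0,0,0],0.05],[[0,0,0.012],[0,0,0],0.05]]'
python3 -c "
from h import *
for n in('wrist','scene'): shot(n,n+'2')
s=cv2.imread('pics/scene2.png')[180:400,150:400];cv2.imwrite('pics/s2.png',cv2.resize(s,None,fx=2.5,fy=2.5))"
```

```text
time: 2.7
position: [0.6317, 0.035, 0.0761]
eef_rot: [0.0, 0.025, 1.0, 0.0]
contact_force: [-0.4, -0.2, 0.2]
gripper_width: 0.0497
grasp_force: 0.0
time: 3.32
position: [0.6314, 0.0338, 0.0634]
eef_rot: [-0.0, 0.025, 1.0, 0.0]
contact_force: [0.2, 0.3, -0.3]
gripper_width: 0.0501
grasp_force: 0.0
```

View pics/wrist2.png

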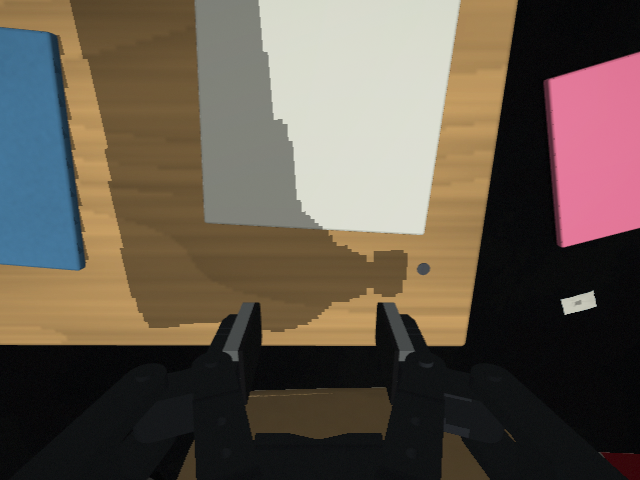

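No contact yet at TCP height 0.063, since the part-open fingertips sit farther back. The tile's back side is at (205,222) to (424,234), and the fingers are behind it, within the riser. I continue down gently until touch.

```bash
python3 -m handwheel '[[[0,0,0.001],[0,0,0],0.05],[[0,0,0.002],[0,0,0],0.05],[[0,0,0.003],[0,0,0],0.05],[[0,0,0.003],[0,0,0],0.05],[[0,0,0.003],[0,0,0],0.05]]' | grep -E 'pos|contact'
python3 -m handwheel '[[[0,0,0.0005],[0,0,0],0.05],[[0,0,0.001],[0,0,0],0.05],[[0,0,0.0015],[0,0,0],0.05],[[0,0,0.002],[0,0,0],0.05],[[0,0,0.002],[0,0,0],0.05]]'| grep -E 'pos|contact'
```

```text
position: [0.6317, 0.0338, 0.0607]
contact_force: [-0.3, 0.7, 0.4]
position: [0.6317, 0.0339, 0.0586]
contact_force: [-0.3, -0.5, 0.5]
```

```bash
python3 -m handwheel '[[[0,0,0.0005],[0,0,0],0.05],[[0,0,0.001],[0,0,0],0.05],[[0,0,0.0015],[0,0,0],0.05],[[0,0,0.0015],[0,0,0],0.05],[[0,0,0.0015],[0,0,0],0.05]]' | grep -E 'pos|contact'

```

```text
position: [0.6317, 0.0339, 0.0572]
contact_force: [-0.1, -0.2, 0.5]
```

```bash
python3 -m handwheel '[[[0,0,0.0005],[0,0,0],0.05],[[0,0,0.001],[0,0,0],0.05],[[0,0,0.0015],[0,0,0],0.05],[[0,0,0.0015],[0,0,0],0.05],[[0,0,0.0015],[0,0,0],0.05]]' | grep -E 'pos|contact'
```

```text
position: [0.6317, 0.0339, 0.0557]
contact_force: [-0.0, 0.5, 1.1]
```

```bash
python3 -m handwheel '[[[0,0,0.0005],[0,0,0],0.05],[[0,0,0.001],[0,0,0],0.05],[[0,0,0.001],[0,0,0],0.05],[[0,0,0.001],[0,0,0],0.05],[[0,0,0.001],[0,0,0],0.05]]' | grep -E 'time|pos|contact'

```

```text
time: 6.55
position: [0.6317, 0.0339, 0.0547]
contact_force: [-0.5, 0.5, 0.2]
```

```bash
python3 -m handwheel '[[[0,0,0.0005],[0,0,0],0.05],[[0,0,0.001],[0,0,0],0.05],[[0,0,0.0015],[0,0,0],0.05],[[0,0,0.0015],[0,0,0],0.05],[[0,0,0.0015],[0,0,0],0.05]]' | grep -E 'time|pos|contact'

```

```text
time: 7.18
position: [0.6317, 0.0338, 0.0532]
contact_force: [0.3, 0.5, -0.3]
```

Not touching the riser, but the tips must be well below the tile's top. I push along tool +x (square to the edge), stopping short to look.

```bash
python3 -m handwheel '[[[0.008,0,0],[0,0,0],0.05],[[0.017,0,0],[0,0,0],0.05],[[0.024,0,0],[0,0,0],0.05],[[0.03,0,0],[0,0,0],0.05],[[0.035,0,0],[0,0,0],0.05]]' | grep -E 'time|pos|contact'
python3 -m handwheel '[[[0.008,0,0],[0,0,0],0.05],[[0.016,0,0],[0,0,0],0.05],[[0.024,0,0],[0,0,0],0.05],[[0.03,0,0],[0,0,0],0.05],[[0.03,0,0],[0,0,0],0.05]]' | grep -E 'time|pos|contact'
python3 -c "
from h import *
for n in('wrist','scene','top'): shot(n,n+'3')"
```

```text
time: 7.8
position: [0.5963, 0.0357, 0.0533]
contact_force: [0.6, 0.5, -0.1]
time: 8.43
position: [0.5664, 0.0373, 0.0532]
contact_force: [-0.6, 0.8, -0.8]
```

View pics/scene3.png

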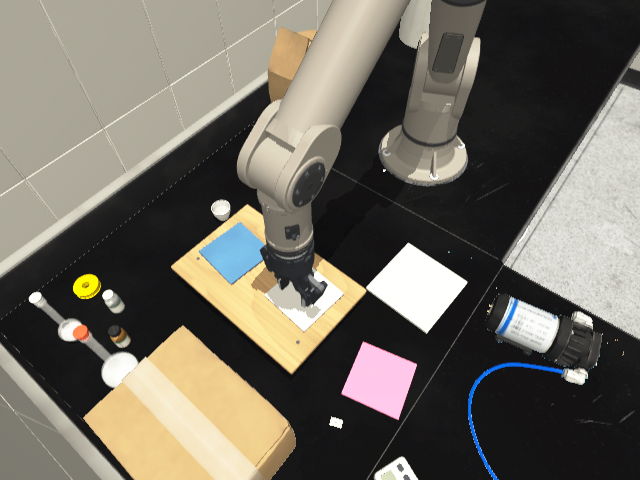

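View pics/wrist3.png

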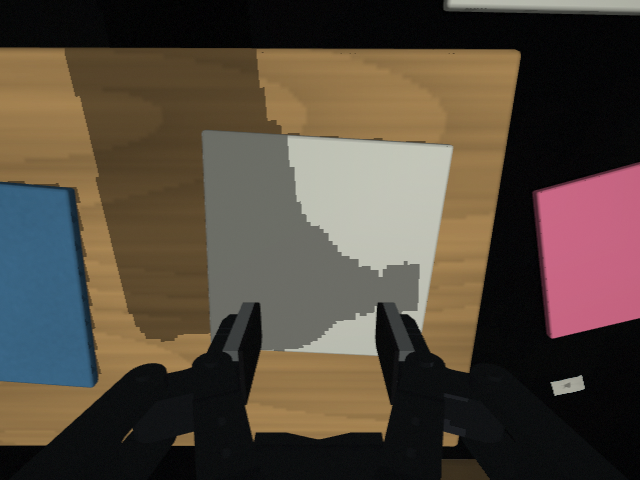

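The tile has not moved: the fingers are hovering above it (pads at (250,303) and (388,303), tile still spanning rows 130–355). I check the real tip height from the depth map.

```bash
python3 - <<'E'
from w import *
W=dict(np.load('pics/wrist3.npz'));T=wristT(W);print(W['T_tool_cam'].round(4),W['pos'])
print(W['K'])
for u in(225,240,250,257,262,380,388,400,410):
    P=[pts(W,[u,v],None,T)[0] for v in range(300,400,12)];print(u,[(p[0].round(3),p[1].round(3),p[2].round(3)) for p in P])
S=dict(np.load('pics/scene3.npz'))
zz=[]
for u in range(255,330,1):
  for v in range(240,312,1):
    if S['pixels'][v,u].max()<70 and S['z_map'][v,u]>0:zz.append([u,v,*pts(S,[u,v])[0].round(4)])
zz=np.array(zz);print(zz[np.argsort(zz[:,4])][:40:3])
E
```

```text
[[ 1.000e-04  9.470e-01  3.213e-01  8.230e-02]
 [ 1.000e+00 -1.000e-04  1.000e-04 -5.000e-04]
 [ 1.000e-04  3.213e-01 -9.470e-01 -1.778e-01]
 [ 0.000e+00  0.000e+00  0.000e+00  1.000e+00]] [0.5663581  0.03725743 0.05322069]
[[364.34282823   0.         318.16742487]
 [  0.         364.34282823 243.49403482]
 [  0.           0.           1.        ]]
225 [(np.float64(0.567), np.float64(-0.01), np.float64(0.068)), (np.float64(0.574), np.float64(-0.011), np.float64(0.067)), (np.float64(0.558), np.float64(0.001), np.float64(0.107)), (np.float64(0.558), np.float64(0.002), np.float64(0.114)), (np.float64(0.555), np.float64(0.006), np.float64(0.127)), (np.float64(0.553), np.float64(0.009), np.float64(0.136)), (np.float64(0.553), np.float64(0.01), np.float64(0.141)), (np.float64(0.554), np.float64(0.011), np.float64(0.146)), (np.float64(0.548), np.float64(0.014), np.float64(0.157))]
240 [(np.float64(0.568), np.float64(-0.003), np.float64(0.067)), (np.float64(0.554), np.float64(0.006), np.float64(0.103)), (np.float64(0.554), np.float64(0.008), np.float64(0.113)), (np.float64(0.554), np.float64
[... 4166 characters left out ...]
03]
 [ 3.180e+02  2.460e+02  4.038e-01 -3.820e-02 -5.100e-03]
 [ 3.270e+02  2.520e+02  4.047e-01 -1.180e-02 -4.600e-03]
 [ 3.240e+02  2.430e+02  3.893e-01 -3.210e-02 -4.400e-03]
 [ 3.210e+02  2.420e+02  3.913e-01 -3.920e-02 -4.300e-03]
 [ 3.230e+02  2.530e+02  4.124e-01 -1.720e-02 -4.300e-03]
 [ 3.290e+02  2.500e+02  3.978e-01 -1.140e-02 -4.300e-03]
 [ 3.150e+02  2.410e+02  3.975e-01 -5.170e-02 -4.200e-03]
 [ 3.150e+02  2.500e+02  4.171e-01 -3.640e-02 -4.200e-03]
 [ 3.260e+02  2.480e+02  3.976e-01 -2.000e-02 -4.100e-03]
 [ 3.230e+02  2.410e+02  3.865e-01 -3.710e-02 -4.000e-03]
 [ 3.220e+02  2.560e+02  4.203e-01 -1.400e-02 -4.000e-03]
 [ 3.250e+02  2.450e+02  3.926e-01 -2.670e-02 -3.900e-03]]
```

```bash
python3 -c "
import cv2;s=cv2.imread('pics/scene3.png')[225:345,240:360];cv2.imwrite('pics/s3.png',cv2.resize(s,None,fx=5,fy=5,interpolation=2))"
```

```text
(no output)
```

View pics/s3.png

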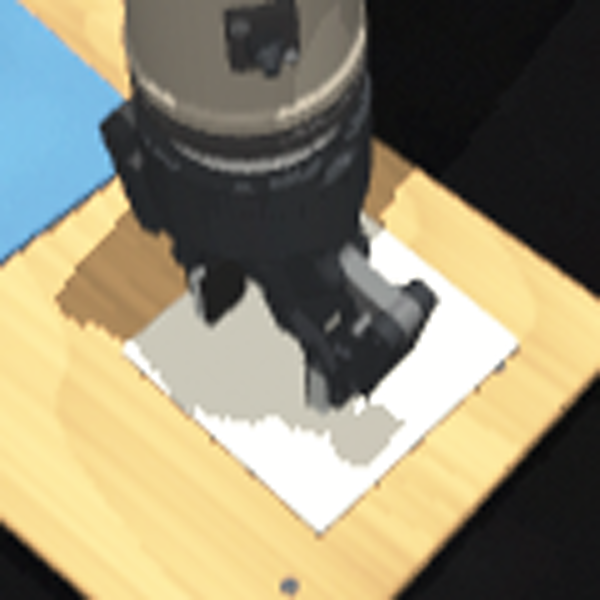

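The crop confirms the fingers hang clear of the tile (fingertip at crop (318,400), its shadow apart at (365,435)). The depth puts the tips about 45 mm above the reported TCP, so I check this in the scene view.

```bash
python3 - <<'E'
from w import *
S=dict(np.load('pics/scene3.npz'))
for u,v in((303,302),(304,304),(305,300),(281,286),(282,288),(282,284)):print(u,v,pts(S,[u,v])[0].round(4),S['pixels'][v,u])
W=dict(np.load('pics/wrist3.npz'));T=wristT(W)
for u,v in((250,304),(250,306),(255,304),(388,304),(384,306)):print(u,v,pts(W,[u,v],None,T)[0].round(4))
print(ctrl.get_obs()['gripper_width'])
E
```

```text
303 302 [0.5812 0.0668 0.1155] [132 134 131]
304 304 [0.5804 0.0681 0.1083] [129 131 128]
305 300 [0.5827 0.0732 0.133 ] [47 48 51]
281 286 [0.5777 0.0112 0.1085] [33 33 32]
282 288 [0.5765 0.0117 0.0998] [32 32 32]
282 284 [0.5736 0.0102 0.1091] [33 33 32]
250 304 [0.554  0.0094 0.0977]
250 306 [0.5541 0.0097 0.0993]
255 304 [0.5548 0.0112 0.0964]
388 304 [0.5575 0.0661 0.0965]
384 306 [0.5569 0.064  0.0991]
0.05006641254239523
```

Both views agree that the tips are about 44 mm above the reported TCP point. I go back behind the tile at this height, then down by that amount with care.

```bash
python3 -m handwheel '[[[-0.02,0,0],[0,0,0],0.05],[[-0.045,0,0],[0,0,0],0.05],[[-0.065,0,0],[0,0,0],0.05],[[-0.065,0,0],[0,0,0],0.05],[[-0.065,0,0],[0,0,0],0.05]]' | grep -E 'time|pos|contact'
python3 -m handwheel '[[[0,0,0.01],[0,0,0],0.05],[[0,0,0.018],[0,0,0],0.05],[[0,0,0.024],[0,0,0],0.05],[[0,0,0.027],[0,0,0],0.05],[[0,0,0.029],[0,0,0],0.05]]' | grep -E 'time|pos|contact'
python3 -m handwheel '[[[0,0,0.001],[0,0,0],0.05],[[0,0,0.002],[0,0,0],0.05],[[0,0,0.003],[0,0,0],0.05],[[0,0,0.003],[0,0,0],0.05],[[0,0,0.003],[0,0,0],0.05]]' | grep -E 'time|pos|contact'
python3 - <<'E'
from w import *
shot('wrist','wrist4');shot('scene','scene4')
W=dict(np.load('pics/wrist4.npz'));T=wristT(W)
for u,v in((250,304),(250,306),(255,304),(388,304),(384,306)):print(u,v,pts(W,[u,v],None,T)[0].round(4))
E
```

```text
time: 9.2
position: [0.6308, 0.0338, 0.0528]
contact_force: [-0.2, 0.0, -0.1]
time: 9.82
position: [0.6317, 0.0338, 0.024]
contact_force: [-0.6, 0.0, 0.1]
time: 10.45
position: [0.6319, 0.0339, 0.0215]
contact_force: [-1.1, 0.4, 2.8]
250 304 [0.6201 0.0058 0.0649]
250 306 [0.6199 0.0062 0.067 ]
255 304 [0.6204 0.0077 0.0644]
388 304 [0.6225 0.0625 0.0657]
384 306 [0.6229 0.0607 0.0666]
```

View pics/wrist4.png

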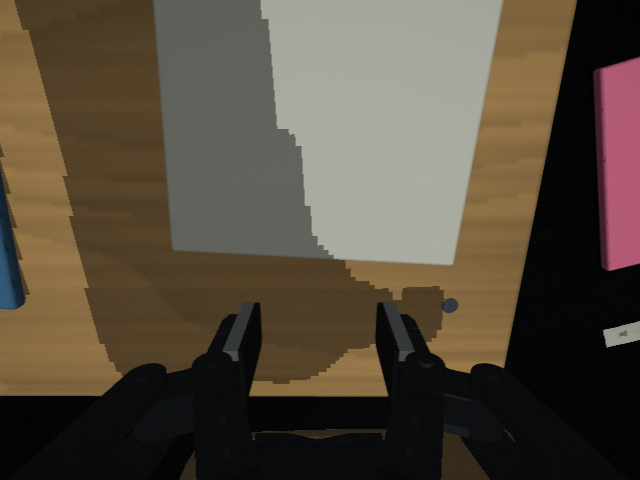

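The force of 2.8 N says the tips now touch the riser, behind the tile (its back side at (173,250) to (453,264); fingers at (250,303) and (388,303)). I lift 2.5 mm and push.

```bash
python3 -m handwheel '[[[0,0,-0.0025],[0,0,0],0.05],[[0.008,0,-0.0025],[0,0,0],0.05],[[0.015,0,-0.0025],[0,0,0],0.05],[[0.022,0,-0.0025],[0,0,0],0.05],[[0.03,0,-0.0025],[0,0,0],0.05]]' | grep -E 'time|pos|contact'
python3 -m handwheel '[[[0.007,0,0],[0,0,0],0.05],[[0.014,0,0],[0,0,0],0.05],[[0.02,0,0],[0,0,0],0.05],[[0.025,0,0],[0,0,0],0.05],[[0.03,0,0],[0,0,0],0.05]]' | grep -E 'time|pos|contact'
python3 - <<'E'
from w import *
shot('wrist','wrist5');shot('scene','scene5')
E
```

```text
time: 11.18
position: [0.6016, 0.0356, 0.0238]
contact_force: [0.6, -0.1, -1.4]
time: 11.8
position: [0.5716, 0.0369, 0.0238]
contact_force: [1.5, -0.9, -1.0]
```

View pics/wrist5.png

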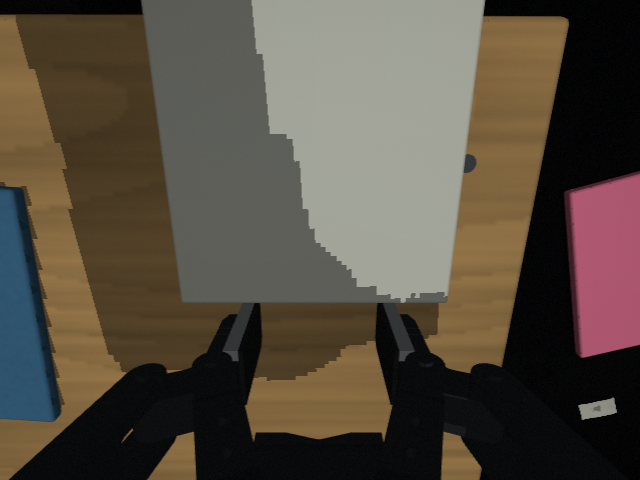

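The tile is moving, square to the fingers: its back side is at (182,302) to (447,301), and the riser's front edge is visible at row 15. I measure what is left.

```bash
python3 w.py wrist5 30,14 540,16 182,302 447,301 145,14 482,14 | tail -2
```

```text
at .068 [[0.4528, -0.0496, 0.068], [0.4616, 0.1129, 0.068], [0.5571, -0.0187, 0.068], [0.5621, 0.0896, 0.068], [0.4547, -0.0129, 0.068], [0.4601, 0.0943, 0.068]]
at .06 [[0.4506, -0.055, 0.06], [0.4599, 0.1172, 0.06], [0.5611, -0.0222, 0.06], [0.5665, 0.0926, 0.06], [0.4526, -0.0161, 0.06], [0.4584, 0.0976, 0.06]]
```

```bash
python3 -m handwheel '[[[0.008,0,0],[0,0,0],0.05],[[0.016,0,0],[0,0,0],0.05],[[0.023,0,0],[0,0,0],0.05],[[0.028,0,0],[0,0,0],0.05],[[0.031,0,0],[0,0,0],0.05]]' | grep -E 'time|pos|contact'
python3 -m handwheel '[[[-0.004,0,0],[0,0,0],0.05],[[-0.012,0,0],[0,0,0],0.05],[[-0.025,0,0],[0,0,0],0.05],[[-0.03,0,-0.03],[0,0,0],0.05],[[-0.03,0,-0.08],[0,0,0],0.05]]' | grep -E 'time|pos|contact'
python3 -m handwheel '[[[0,0,-0.05],[0,0,0],0.05],[[0,0,-0.1],[0,0,0],0.05],[[0,0,-0.13],[0,0,0],0.05],[[0,0,-0.13],[0,0,0],0.05],[[0,0,-0.13],[0,0,0],0.05]]' | grep -E 'time|pos|contact'
python3 - <<'E'
from w import *
shot('wrist','wrist6');shot('scene','scene6')
W=dict(np.load('pics/wrist6.npz'));T=wristT(W)
q=quad(cv2.inRange(cv2.cvtColor(W['pixels'],cv2.COLOR_RGB2HSV),(0,0,85),(180,50,255))>0,(320,180))
print(q.round(1).tolist(),pts(W,q,.068,T).round(4).tolist())
E
```

```text
time: 12.52
position: [0.5407, 0.0385, 0.0238]
contact_force: [1.2, -0.5, -0.1]
time: 13.15
position: [0.5705, 0.0367, 0.103]
contact_force: [1.0, 0.8, 0.9]
time: 13.78
position: [0.5705, 0.0369, 0.2326]
contact_force: [-0.2, -0.1, 0.0]Traceback (most recent call last):
  File "<stdin>", line 4, in <module>
  File "m.py", line 4, in quad
    c=[c for c in cs if cv2.pointPolygonTest(c,near,False)>=0][0]
      ~~~~~~~~~~~~~~~~~~~~~~~~~~~~~~~~~~~~~~~~~~~~~~~~~~~~~~~~^^^
IndexError: list index out of range
```

View pics/wrist6.png

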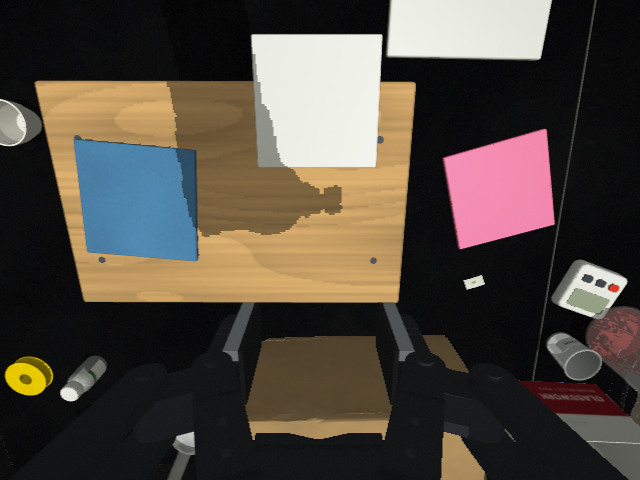

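The tile lies square over the front edge: corners (251,35), (382,35), (377,167) and (259,167), with the riser edge at row 82. The blue tile and the crucible look unmoved. I measure the overhang.

```bash
python3 - <<'E'
from w import *
W=dict(np.load('pics/wrist6.npz'));T=wristT(W)
c=pts(W,[[251,35],[382,35],[377,167],[259,167]],.068,T);e=pts(W,[[36,82],[415,83]],.06,T)
d=(e[1]-e[0])[:2];d/=np.linalg.norm(d);n=np.array([d[1],-d[0]])
print(c.round(4).tolist(),e.round(4).tolist(),'x in riser frame',((c-e[0])[:,:2]@n).round(4),'z',[W['z_map'][60,320],pts(W,[[320,50],[320,150]],None,T)[:,2]])
b=pts(W,[[75,139],[196,151],[197,261],[87,251]],.068,T);print('blue',b.mean(0))
E
```

```text
[[0.4183, -0.0119, 0.068], [0.4239, 0.0969, 0.068], [0.532, 0.0928, 0.068], [0.5265, -0.0164, 0.068]] [[0.4436, -0.2069, 0.06], [0.4614, 0.1275, 0.06]] x in riser frame [-0.0356 -0.0359  0.0723  0.0726] z [np.float32(0.30992296), array([0.06716979, 0.06785038])]
blue [ 0.55472292 -0.13438646  0.068     ]
```

The overhang is 36 mm, square to the edge and flat, the blue tile is in place, and the arm is clear.

```bash
python3 -c "
from rig import ctrl
print(ctrl.hand_in())"
```

```text
the job is handed in; nothing more can be done
None
```

The white tile lies flat and square over the riser's front edge with about 36 mm (a third) sticking out, the blue tile and the crucible were left where they were, the gripper is clear, and the job was handed in at about 14 s.

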